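# Line up the reagent jars by size

### The job

Tidy up the reagent jars: stand the four brown jars with white caps upright on the four marks of the white rest in order of size, one centred on each mark, with the smallest beside the red end block and the largest at the other end. Lower each one right down before letting go, so that none is dropped or tipped over, and leave the green bottle, the steel cup and the blue tube rack where they stand.

Things in the scene. Friction and masses are not known exactly. Their poses are not given: they have to be found in the camera images.
- jar_1: the smallest reagent jar: brown upright cylinder 32 mm in diameter and 42 mm high with a paper band, and above it a narrower white cap 26 mm in diameter, 56 mm high overall; about 50 g. Loose, standing on the bench (z = 0). Origin: centre of its underside; z up along its axis.
- jar_2: the second smallest reagent jar: brown upright cylinder 39 mm in diameter and 53 mm high with a paper band, and above it a narrower white cap 31 mm in diameter, 70 mm high overall; about 90 g. Loose, standing on the bench (z = 0). Origin: centre of its underside; z up along its axis.
- jar_3: the second largest reagent jar: brown upright cylinder 48 mm in diameter and 68 mm high with a paper band, and above it a narrower white cap 38 mm in diameter, 88 mm high overall; about 170 g. Loose, standing on the bench (z = 0). Origin: centre of its underside; z up along its axis.
- jar_4: the largest reagent jar: brown upright cylinder 60 mm in diameter and 86 mm high with a paper band, and above it a narrower white cap 48 mm in diameter, 110 mm high overall; about 330 g. Loose, standing on the bench (z = 0). Origin: centre of its underside; z up along its axis.
- rest: fixed flat white slab, 410 mm long (its y), 90 wide (its x), 8 thick, lying on the bench. On its flat top four alike round teal marks, 66 mm in diameter with dark rims, are centred at y = -120, -40, +40, +120 mm, x = 0 in its frame. A red block sits on one end, a grey one on the other; which end is red varies. Origin: centre of its underside; z up.
- red_end: the red end block: fixed, 70 mm (across the rest) x 26 mm x 12 mm high, standing on one end of the rest at y = +184 or -184 mm in the rest's frame (a grey block of the same size is at the other end). The mark beside it, 64 mm from its centre, is for the smallest jar; the next marks follow every 80 mm. Origin: centre of its underside.
- bottle: bystander: green bottle with a white label and an orange cap, 66 mm in diameter, 140 mm high, loose. Origin: centre of its underside.
- cup: bystander: open steel cup, 64 mm in diameter at the rim, 70 mm high, loose. Origin: centre of its underside.
- tube_rack: bystander: blue block-shaped tube rack with coloured tube caps, 70 x 120 x 50 mm (caps up to 62 mm), loose. Origin: centre of its underside; its y is the long axis.
Things that resemble listed ones, but are neither listed nor needed, are in the scene too. Leave any purple or turquoise look-alike of the jar_1 alone.

How it is judged (in metres and radians):
At the end, for the whole second after the job is handed in: All four jars stand upright (within 0.1 rad) and at rest on the top of the rest, released, in order of size from the red end block: smallest on the mark next to it, then each next larger one on the next mark, each within 12 mm of its mark's centre along and across the rest (horizontal distance between jar_1 and red_end between 0.052 and 0.076 m and x of jar_1 in the frame of rest between -0.012 and 0.012 m and z of jar_1 in the frame of rest between 0.005 and 0.011 m and angle between each of jar_1, jar_2, jar_3, jar_4's own z axis and vertical below 0.1 rad and linear speed of each of jar_1, jar_2, jar_3, jar_4 below 0.02 m/s and angular speed of each of jar_1, jar_2, jar_3, jar_4 below 0.3 rad/s and horizontal distance between jar_2 and red_end between 0.132 and 0.156 m and x of jar_2 in the frame of rest between -0.012 and 0.012 m and z of jar_2 in the frame of rest between 0.005 and 0.011 m and horizontal distance between jar_3 and red_end between 0.212 and 0.236 m and x of jar_3 in the frame of rest between -0.012 and 0.012 m and z of jar_3 in the frame of rest between 0.005 and 0.011 m and horizontal distance between jar_4 and red_end between 0.292 and 0.316 m and x of jar_4 in the frame of rest between -0.012 and 0.012 m and z of jar_4 in the frame of rest between 0.005 and 0.011 m); the robot touches nothing.
It fails at once if a jar is tipped over (leans more than about 35 degrees) (angle between any of jar_1, jar_2, jar_3, jar_4's own z axis and vertical above 0.6 rad).
It fails at once if a jar is dropped (it moves faster than 0.5 m/s, as after a fall of over 13 mm, with no finger touching it) ((linear speed of jar_1 above 0.5 m/s and contact force between jar_1 and the fingers below 0.01 N) or (linear speed of jar_2 above 0.5 m/s and contact force between jar_2 and the fingers below 0.01 N) or (linear speed of jar_3 above 0.5 m/s and contact force between jar_3 and the fingers below 0.01 N) or (linear speed of jar_4 above 0.5 m/s and contact force between jar_4 and the fingers below 0.01 N)).
It fails at once if the bottle, the cup or the tube rack is disturbed (moved more than 15 mm) (distance of any of bottle, cup, tube_rack from where it was at the start of the episode above 0.015 m).
It also fails if it takes over 104 s, if anything falls off the work surface, if the arm or the gripper's body presses on something with over 40 N, if the wrist force passes 120 N, or if a joint passes its speed limit or range.

### The arm

A 6-joint arm with a two-finger parallel gripper is mounted at the origin on the work surface. World frame = base frame: x ahead of the robot, y to its left, z up, the work surface at z = 0. Lengths are in mm, angles in rad, forces in N, time in s.
With the tool pointing down it reaches from about 350 to 875 mm from the base axis. Payload 4.2 kg.
Tool frame: the origin (TCP) lies at the very end of the fingers, on their centre line; the grasp point (between the pads) lies 19 mm behind it (arm.grip_point_offset is the distance from the TCP to the grasp point, in mm); z points along the fingers, y is the direction in which the jaws open and shut (so a half turn about z gives the same grasp; the last joint's range is limited). The gripper opens to 85 mm and grips with 20 to 120 N. Pads are 22 mm wide; open, the fingers measure 114 mm over their backs; the gripper's body (76 mm by 85 mm) begins 54 mm behind the grasp point. The pads swing forward as they close: fully open they stand 13 mm farther back than shut.
Start: joints at [1.384, 0.385, 0.008, 0, -1.194, -0.259], TCP at [269.454, 563.909, 231.312] pointing down, gripper open.
Joint ranges: [-3.14, 3.14], [-1.21, 2.06], [-1.07, 1.41], [-3.16, 2.05], [-2.99, -0.16], [-3.1, 3.1]. Speed limits (rad/s): [2.79, 2.79, 3.14, 3.14, 3.14, 3.14].

### API

Orientations are given as a unit quaternion [x, y, z, w].
In Python, from bench import arm gives the robot as it stands.
- The arm moves only by the tool drive_tool, never from a script. Its argument "steps" is a list of rows, each a list of 5 numbers: the shift along the tool's x, y, z in m, then the turn about the tool's z in degrees, then the finger opening in m, from 0 to 0.0854. A call has 1 to 20 rows; each row shifts and turns the commanded pose from where the row before left it, along the tool's axes as they then stand; what a row does not reach is not made up. A row lasts 1/10 s, in which the tool goes at most 50 mm and 8.59 degrees, less where a joint would pass 70% of its speed; a pose out of reach is approached as far as the arm can. A call is refused whole if a number of a shift passes 0.05 or a number of a turn 8.59, either way. A call with a gripper value outside its range is refused whole. The fingers move at their own pace and stop on an object; the grip force is fixed at half the most. Time passes only in rows, so rows that do not move let the fingers close. It gives the time, the measured TCP pose, the force and the opening at its end, in the units of the state.
- arm.read_state(): the state, without advancing time (a new reading comes with each control period).
- arm.get_image(name): name is "scene" or "top" or "wrist"; returns (picture, depth): 400x640x3 uint8, blue, green, red; 400x640 float32, mm along the optical axis (not along the pixel's ray), 0 where there is no reading.
- arm.camera_params(name): a dict with "K" (3x3 intrinsics, pixels), "dist" ([k1, k2, p1, p2, k3] as OpenCV has them; the pictures are not rectified), "world_to_cam" (4x4, takes a point from world to camera coordinates); the wrist camera has in their place "mount" (4x4, takes a point from camera to tool coordinates, whose origin is the TCP and whose axes are the flange's). Camera axes: x right, y up, looking along -z (the intrinsics and any distortion apply to the point x, -y, -z); pixel columns grow to the right and rows downward; lengths in mm; the calibration is good to about 2 mm. A picture is of the moment at which its call begins: read the wrist's pose just before it. camera_params takes no time and is no camera call.
- arm.job_done(): hands the job in, once; it reports no verdict.
The state is a dict: "clock": time; "joints": joint angles; "joint_vel": joint speeds; "joint_efforts": joint torques, N m; "position": TCP position; "ee_rot": TCP orientation; "contact_force": force on the tool from outside, world axes, zero at the start; "wrist_torque": the same for the moment, N m; "gripper_width": finger opening in mm.
Only numpy, scipy, OpenCV 4.12 (cv2) and the standard library are available. Lean on these libraries where they do the work, as an engineer would, in place of code of your own. Each camera call takes 0.05 s, during which the arm holds its last target.

## Working session

There is one attempt and no reset: what is moved stays moved. The work goes in short steps, Python scripts to look and compute and a tool call to move; the robot and the scene stay as the last step left them, time stands still between calls to the robot, and variables do not carry over. Pictures are saved under pics/ and viewed, and the job is handed in when it is done.

Besides the shell and the picture viewer there is one more tool, called by a JSON object that holds its "fn" and its "kwargs", one argument or row to a line. drive_tool: Moves the arm, as the interface text tells. Its arguments: {"type":"object","properties":{"steps":{"type":"array"}},"required":["steps"]}

```bash
ls; mkdir -p pics; python3 - <<'E'
from bench import arm
import cv2,numpy as np
print(arm.read_state())
for n in("scene","top"):
    im,d=arm.get_image(n); cv2.imwrite(f"pics/{n}0.png",im); np.savez(f"pics/{n}0.npz",im=im,d=d)
    print(n,arm.camera_params(n))
print(arm.camera_params("wrist"))
E
```

```text
pics
{'clock': 0.0, 'joints': array([ 1.38360167e+00,  3.85555070e-01,  6.65666211e-03, -5.26277986e-04,
       -1.19399266e+00, -2.58613190e-01]), 'joint_vel': array([-0.00012908,  0.00057852,  0.00048783,  0.00169058,  0.00026246,
       -0.00067494]), 'joint_efforts': array([-2.56442881e-04, -3.92290592e+01,  1.88396984e+01,  4.18603823e+00,
       -4.68166181e-03, -4.35892176e-06]), 'position': array([269.21052774, 563.41385514, 230.23049458]), 'ee_rot': array([ 9.75237585e-01, -2.21157176e-01, -2.07028173e-04,  1.05543676e-03]), 'contact_force': array([-0.4086492 ,  0.8998988 , -0.56643906]), 'wrist_torque': array([-0.04873998,  0.06981586,  0.01178125]), 'gripper_width': 85.33826834004961}
scene {'K': array([[512.32444457,   0.        , 316.45362022],
       [  0.        , 512.32444457, 195.58227224],
       [  0.        ,   0.        ,   1.        ]]), 'dist': array([-0.07878397,  0.        ,  0.        ,  0.        ,  0.        ]), 'world_to_cam': array([[-2.02111119e-01,  9.79352516e-01, -4.44350363e-03,
         1.01484064e+02],
       [-7.59053724e-01, -1.53777326e-01,  6.
[... 705 characters left out ...]
  -1.40600325e+03],
       [ 0.00000000e+00,  0.00000000e+00,  0.00000000e+00,
         1.00000000e+00]])}
{'K': array([[343.05739427,   0.        , 322.6534425 ],
       [  0.        , 343.05739427, 196.91024914],
       [  0.        ,   0.        ,   1.        ]]), 'dist': array([-0.02197332,  0.        ,  0.        ,  0.        ,  0.        ]), 'mount': array([[ 5.57937098e-04,  9.59883550e-01,  2.80398395e-01,
         7.15343100e+01],
       [ 9.99999483e-01, -7.74028983e-04,  6.59921320e-04,
        -5.09996291e-01],
       [ 8.50484104e-04,  2.80397882e-01, -9.59883485e-01,
        -1.43223875e+02],
       [ 0.00000000e+00,  0.00000000e+00,  0.00000000e+00,
         1.00000000e+00]])}
```

View pics/scene0.png

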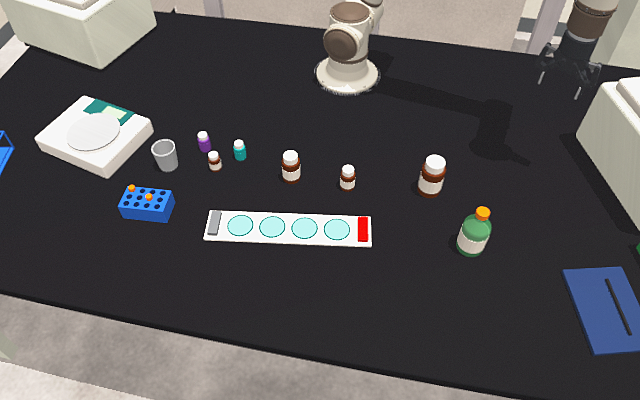

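View pics/top0.png

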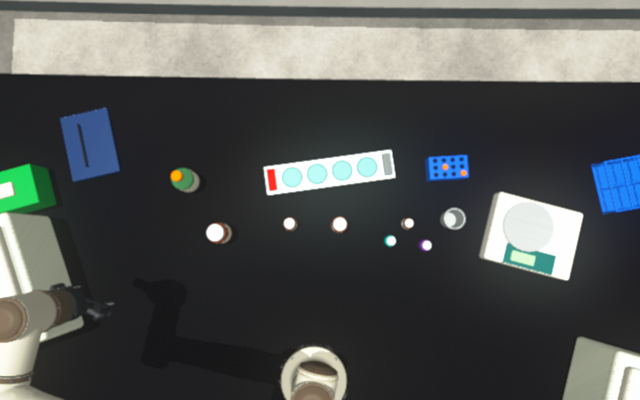

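The scene view shows the brown jars at (432,175), (347,178), (290,165) and (215,160). The red end of the rest is at (363,229). In the top view the jars are at (219,233), (290,224), (340,224) and (408,223).

Could be taken for jar_1, in top pixels:
- brown (408,223), the smallest: chosen
- turquoise (391,241): rejected by colour
- purple (426,245): rejected by colour
- brown (290,224): larger, so jar_2

Next I'll check this in a close crop and measure.

```bash
cat > h.py <<'E'
import numpy as np,cv2
from bench import arm
from scipy.spatial.transform import Rotation as R
def cam(name,st=None):
    p=arm.camera_params(name)
    if name=="wrist":
        T=np.eye(4);T[:3,:3]=R.from_quat(st["ee_rot"]).as_matrix();T[:3,3]=st["position"]
        c2w=T@p["mount"]
    else: c2w=np.linalg.inv(p["world_to_cam"])
    return p["K"],p["dist"],c2w
def ray(c,uv):
    K,d,c2w=c
    n=cv2.undistortPoints(np.array([[uv]],float),K,d)[0,0]
    return c2w[:3,3],c2w[:3,:3]@np.array([n[0],-n[1],-1])
def onplane(c,uv,z):
    o,v=ray(c,uv); return o+v*(z-o[2])/v[2]
def proj(c,P):
    K,d,c2w=c; q=np.linalg.inv(c2w)@np.append(P,1)
    return cv2.projectPoints(np.array([[q[0],-q[1],-q[2]]]),np.zeros(3),np.zeros(3),K,d)[0].ravel()
def comps(mask,amin=10):
    n,l,s,c=cv2.connectedComponentsWithStats(mask.astype(np.uint8))
    return [(s[i,4],c[i],l==i,s[i]) for i in range(1,n) if s[i,4]>=amin]
E
python3 - <<'E'
from h import *
for n in("top","scene"):
    im=np.load(f"pics/{n}0.npz")["im"];c=cam(n);hsv=cv2.cvtColor(im,cv2.COLOR_BGR2HSV)
    H,S,V=[hsv[...,i].astype(int) for i in range(3)]
    print(n)
    for nm,m in(("teal",(H>80)&(H<95)&(S>40)&(V>150)),("red",((H<5)|(H>175))&(S>200)&(V>130)),("white",(S<45)&(V>165))):
        for a,ce,l,s in comps(m,8):
            if a>3000: continue
            P=onplane(c,ce,8 if nm=="teal" else 20 if nm=="red" else 0)
            print(nm,a,ce.round(1),s[2:4],P.round(0))
            if nm=="white":
                print("    ",[onplane(c,ce,h)[:2].round(1).tolist() for h in(56,70,88,110)])
im=cv2.imread("pics/top0.png")[190:260,190:450]; a=cv2.resize(im,(780,210),interpolation=cv2.INTER_CUBIC)
im=cv2.imread("pics/scene0.png")[120:210,180:460]; b=cv2.resize(im,(780,251),interpolation=cv2.INTER_CUBIC)
cv2.imwrite("pics/crop0.png",np.vstack([a,b]))
E
```

```text
top
teal 313 [366.5 166.7] [20 20] [ 661. -158.    8.]
teal 309 [341.6 170. ] [20 19] [649. -79.   8.]
teal 314 [316.6 173.4] [20 20] [637.   0.   8.]
teal 313 [291.6 176.8] [20 20] [625.  79.   8.]
teal 31 [388.1 240.2] [10 10] [ 428. -227.    8.]
teal 190 [524.8 256.5] [53 32] [ 384. -652.    8.]
teal 9 [534.8 255.2] [5 5] [ 388. -683.    8.]
teal 10 [532.5 268.9] [10  3] [ 346. -675.    8.]
red 109 [271.4 179.4] [ 8 20] [614. 142.  20.]
white 2339 [333.3 171.5] [133  45] [645. -53.  -0.]
     [[636.2, -51.7], [634.0, -51.4], [631.1, -50.9], [627.7, -50.4]]
white 181 [  6.  189.8] [14 17] [571. 977.   0.]
     [[565.5, 938.8], [564.0, 929.2], [562.1, 916.8], [559.8, 901.6]]
white 226 [452.2 218.6] [21 21] [ 500. -431.    0.]
     [[496.4, -414.6], [495.6, -410.6], [494.5, -405.5], [493.3, -399.2]]
white 1009 [ 15.3 253.3] [33 81] [373. 935.   0.]
     [[375.0, 898.2], [375.4, 889.0], [376.0, 877.1], [376.6, 862.6]]
white 150 [339.6 223.7] [14 14] [478. -75.   0.]
     [[476.0, -72.6], [475.4, -72.0], [474.6, -71.3], [473.7, -70.5]]
white 101 [288.9 222.9] [11 11] [479.  86.   0.]
 
[... 7672 characters left out ...]
]
     [[1029.9, 164.1], [1034.5, 164.4], [1040.5, 164.7], [1047.8, 165.0]]
white 191 [360.4 393.8] [26 14] [1012.  195.    0.]
     [[1031.0, 194.6], [1035.6, 194.4], [1041.6, 194.1], [1048.9, 193.8]]
white 14 [377.4 390.8] [5 5] [1000.  228.    0.]
     [[1018.9, 225.6], [1023.7, 224.9], [1029.9, 224.1], [1037.4, 223.1]]
white 9 [177.4 391.6] [4 4] [1084. -167.    0.]
     [[1098.9, -148.4], [1102.5, -143.7], [1107.3, -137.6], [1113.0, -130.3]]
white 12 [144.5 394. ] [4 3] [1104. -231.    0.]
     [[1117.4, -209.0], [1120.8, -203.4], [1125.2, -196.3], [1130.5, -187.6]]
white 13 [345.4 396.3] [5 4] [1023.  167.    0.]
     [[1041.2, 167.4], [1045.7, 167.6], [1051.4, 167.9], [1058.5, 168.2]]
```

View pics/crop0.png

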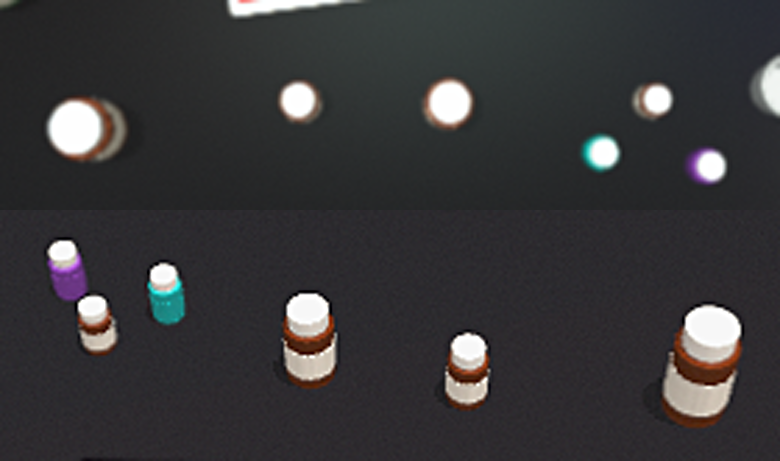

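The crop confirms the choice: the brown jar with the white cap between the purple and turquoise ones is jar_1. From the left of the top strip the jars are jar_4, jar_2, jar_3, jar_1. The top and scene positions agree to about 4 mm. Next I'll turn the tool so the jaws open across the rest.

```bash
cat >> h.py <<'E'
MARK={4:(661.5,-160),3:(650,-80.5),2:(638,-1.5),1:(626,77.5)}
JAR={1:(483,-285),2:(477,79),3:(476,-73),4:(445,292.5)}
def delta(x,y,z,st=None):
    st=st or arm.read_state(); M=R.from_quat(st["ee_rot"]).as_matrix()
    d=M.T@(np.array([x,y,z])-st["position"])
    print("t",round(st["clock"],2),"pos",st["position"].round(1),"yaw_y",np.degrees(np.arctan2(M[1,1],M[0,1])).round(2),"tilt",M[:2,2].round(4),"w",round(st["gripper_width"],1),"F",st["contact_force"].round(1),"joints",st["joints"].round(2)); print("delta tool mm",d.round(1))
    return d
E
```

{"fn": "drive_tool", "kwargs": {
  "steps": [
    [0,0,0,8,0.085],
    [0,0,0,8,0.085],
    [0,0,0,8,0.085],
    [0,0,0,8,0.085],
    [0,0,0,8,0.085],
    [0,0,0,8,0.085],
    [0,0,0,8,0.085]
  ]
}}

```text
clock: 0.8
position: [269.3, 563.6, 230.6]
ee_rot: [0.755, -0.655, 0.0, 0.001]
contact_force: [-0.3, 0.3, -0.7]
gripper_width: 85.0
```

```bash
python3 -c "
from h import *
delta(445,292.5,230)"
```

```text
t 0.8 pos [269.3 563.6 230.6] yaw_y -171.88 tilt [-0.0005 -0.0013] w 85.0 F [-0.3  0.3 -0.7] joints [ 1.38  0.39  0.01 -0.   -1.19 -1.24]
delta tool mm [ 293.2 -135.6    0.9]
```

{"fn": "drive_tool", "kwargs": {
  "steps": [
    [0.0366,-0.017,0,0,0.085],
    [0.0366,-0.017,0,0,0.085],
    [0.0366,-0.017,0,0,0.085],
    [0.0366,-0.017,0,0,0.085],
    [0.0366,-0.017,0,0,0.085],
    [0.0366,-0.017,0,0,0.085],
    [0.0366,-0.017,0,0,0.085],
    [0.037,-0.0166,0,0,0.085],
    [0,0,0,0,0.085]
  ]
}}

```text
clock: 1.7
position: [447.9, 290.2, 230.9]
ee_rot: [0.756, -0.655, 0.0, 0.001]
contact_force: [-0.1, 1.1, -0.0]
gripper_width: 85.5
```

```bash
cat >> h.py <<'E'
HT={1:56,2:70,3:88,4:110}
def wlook(tag,z,j=None):
    st=arm.read_state(); im,d=arm.get_image("wrist"); cv2.imwrite(f"pics/{tag}.png",im)
    c=cam("wrist",st); hsv=cv2.cvtColor(im,cv2.COLOR_BGR2HSV).astype(int)
    H,S,V=hsv[...,0],hsv[...,1],hsv[...,2]
    for a,ce,l,s in comps((S<45)&(V>165),150):
        K=c[0]; u,v=ce.astype(int); dd=d[v,u]
        (cx,cy),r=cv2.minEnclosingCircle(np.argwhere(l)[:,::-1].astype(np.float32))
        print("white",a,ce.round(1),s[:4],"world",onplane(c,ce,z)[:2].round(1),"circ",onplane(c,(cx,cy),z)[:2].round(1),"r mm",round(float(r*dd/K[0,0]),1),"depth-z",round(float((ray(c,ce)[0]+ray(c,ce)[1]*dd)[2]),1))
    return im,d,c
E
python3 -c "
from h import *
wlook('w4',110); delta(445,292.5,230)"
```

```text
white 1280 [174.8   9.3] [126   0  96  18] world [569.2 176.1] circ [570.1 174.7] r mm 45.9 depth-z 8.6
white 402 [325.  151.7] [295 143  63  29] world [450.9 260.1] circ [448.  274.3] r mm 26.9 depth-z 77.5
white 3007 [326.4 192.5] [296 161  61  64] world [445.1 292.4] circ [445.  292.2] r mm 25.3 depth-z 111.2
white 2459 [177.9 253.4] [125 218  88  95] world [561.7 363.2] circ [571.4 376.7] r mm 47.1 depth-z 68.5
white 1706 [142.9 270.2] [117 248  54  48] world [591.5 383.7] circ [592.5 383.1] r mm 25.4 depth-z 105.9
white 835 [459.  282.8] [433 254  49  59] world [318.9 356.6] circ [325.  357.7] r mm 11.6 depth-z 271.9
t 1.75 pos [447.4 291.8 230.9] yaw_y -171.77 tilt [-0.0008 -0.0006] w 85.2 F [ 0.7  1.4 -0.9] joints [ 0.88  0.23 -0.21 -0.   -1.13 -0.74]
delta tool mm [-1.   2.3  0.9]
```

View pics/w4.png

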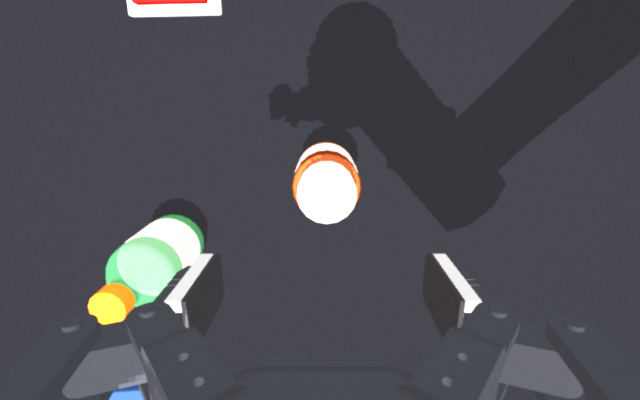

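The white cap of jar_4 is at (326,192), which puts it at (445.1, 292.4) with its top at 111 mm and a radius near 25. That matches the other views. I'll descend and grip.

{"fn": "drive_tool", "kwargs": {
  "steps": [
    [-0.001,0.002,0.03,0,0.085],
    [0,0,0.04,0,0.085],
    [0,0,0.04,0,0.085],
    [0,0,0.04,0,0.085],
    [0,0,0.022,0,0.085],
    [0,0,0.01,0,0.085],
    [0,0,0.002,0,0.085],
    [0,0,0,0,0.05],
    [0,0,0,0,0.05],
    [0,0,0,0,0.05],
    [0,0,0,0,0.05],
    [0,0,0,0,0.05],
    [0,0,0,0,0.05]
  ]
}}

```text
clock: 3.05
position: [445.3, 295.6, 49.0]
ee_rot: [0.758, -0.653, 0.0, -0.002]
contact_force: [-2.6, 0.3, 7.0]
gripper_width: 58.7
```

```bash
python3 -c "
from h import *
delta(445,292.5,47)"
```

```text
t 3.05 pos [445.3 295.6  49. ] yaw_y -171.51 tilt [0.0023 0.0025] w 58.7 F [-2.6  0.3  7. ] joints [ 0.89  0.44 -0.44  0.   -0.69 -0.74]
delta tool mm [3.  0.7 2. ]
```

{"fn": "drive_tool", "kwargs": {
  "steps": [
    [0,0,-0.005,0,0.05],
    [0,0,-0.015,0,0.05],
    [0,0,-0.03,0,0.05],
    [0,0,-0.03,0,0.05],
    [0,0,-0.03,0,0.05],
    [0,0,-0.01,0,0.05],
    [0,0,0,0,0.05]
  ]
}}

```text
clock: 3.75
position: [444.8, 294.8, 168.3]
ee_rot: [0.757, -0.653, -0.0, -0.001]
contact_force: [-0.1, -0.4, -3.2]
gripper_width: 58.7
```

```bash
python3 -c "
from h import *
st=arm.read_state();z=st['position'][2]+61
wlook('w4b',z); delta(*MARK[4],z-61)"
```

```text
white 2162 [325.8 196.9] [265 178 127  69] world [451.2 248.1] circ [449.1 258.4] r mm 26.3 depth-z 175.8
white 1247 [128.9 250.4] [ 83 235  78  35] world [500.5 270.4] circ [502.4 271.8] r mm 33.1 depth-z 49.5
white 14926 [322.9 308.2] [242 244 162 123] world [447.2 280. ] circ [446.6 285.2] r mm 22.4 depth-z 230.1
white 179 [151.8 269.3] [138 250  30  48] world [494.4 275.1] circ [492.7 276.1] r mm 20.7 depth-z 51.7
t 3.8 pos [444.  294.1 166.6] yaw_y -171.59 tilt [-0.0012 -0.0001] w 58.7 F [ 0.2  0.3 -2.6] joints [ 0.89  0.29 -0.31 -0.   -0.97 -0.74]
delta tool mm [ 481.  -148.8   -1.9]
```

View pics/w4b.png

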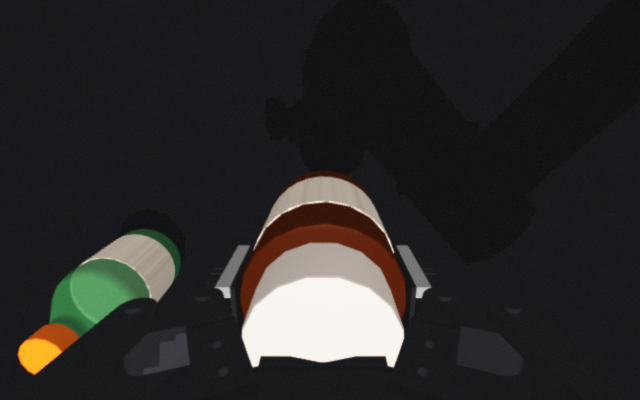

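The jar is held with the cap front edge at (322,278). I'll work out its offset from the TCP using that edge.

```bash
python3 -c "
from h import *
st=arm.read_state();c=cam('wrist',st)
M=R.from_quat(st['ee_rot']).as_matrix()
for z in(228,230): print((M.T@(onplane(c,(322.5,278),z)-st['position'])).round(1))"
```

```text
[ 24.5  -0.5 -61.4]
[ 25.6  -0.5 -63.4]
```

{"fn": "drive_tool", "kwargs": {
  "steps": [
    [0.017,-0.005,0,0,0.05],
    [0.034,-0.0106,0,0,0.05],
    [0.034,-0.0106,0,0,0.05],
    [0.034,-0.0106,0,0,0.05],
    [0.034,-0.0106,0,0,0.05],
    [0.034,-0.0106,0,0,0.05],
    [0.034,-0.0106,0,0,0.05],
    [0.034,-0.0106,0,0,0.05],
    [0.034,-0.0106,0,0,0.05],
    [0.034,-0.0106,0,0,0.05],
    [0.034,-0.0106,0,0,0.05],
    [0.034,-0.0106,0,0,0.05],
    [0.034,-0.0106,0,0,0.05],
    [0.034,-0.0106,0,0,0.05],
    [0.02,-0.006,0,0,0.05],
    [0,0,0,0,0.05],
    [0,0,0,0,0.05]
  ]
}}

```text
clock: 5.5
position: [660.8, -157.6, 164.0]
ee_rot: [0.757, -0.654, -0.002, 0.001]
contact_force: [0.3, 0.6, -3.0]
gripper_width: 58.7
```

```bash
python3 -c "
from h import *
delta(*MARK[4],57)
st=arm.read_state();z=0
im,d,c=wlook('w4c',8)
st=arm.read_state();M=R.from_quat(st['ee_rot']).as_matrix()
hsv=cv2.cvtColor(im,cv2.COLOR_BGR2HSV).astype(int);H,S,V=[hsv[...,i] for i in range(3)]
for a,ce,l,s in comps((H>80)&(H<95)&(S>40)&(V>120),100): print('teal',a,s[:4],ce.round(1),onplane(c,ce,8).round(1))
"
```

```text
t 5.5 pos [ 660.8 -157.6  164. ] yaw_y -171.63 tilt [-0.0055  0.0009] w 58.7 F [ 0.3  0.6 -3. ] joints [ 0.    0.53  0.07 -0.   -1.12  0.14]
delta tool mm [  2.7  -0.9 107. ]
white 1261 [598.7  58.4] [573  38  47  39] world [ 449.3 -292.3] circ [ 452.  -292.5] r mm 16.8 depth-z 57.5
white 179 [553.4  77.4] [541  70  34  14] world [ 482.4 -271.9] circ [ 478.9 -272.4] r mm 13.6 depth-z 23.5
white 8371 [320.3 145.1] [257  78 128 164] world [ 667.1 -187.1] circ [ 669.3 -173.4] r mm 86.8 depth-z 8.3
white 4567 [ 10.1 297.3] [  0 115  32 285] world [956.1  10. ] circ [959.2 -34.9] r mm 436.7 depth-z -619.6
white 489 [631.1 147.6] [615 129  25  34] world [ 392.7 -226.1] circ [ 392.8 -227.9] r mm 13.2 depth-z 55.5
white 14676 [323.5 308.7] [242 244 162 123] world [640.1 -24.6] circ [638.4  -5.9] r mm 22.3 depth-z 225.9
white 160 [552.3 322.6] [537 311  30  26] world [402.4 -40.8] circ [402.9 -39.6] r mm 14.6 depth-z 84.9
teal 371 [608 124  32  39] [618.6 141.9] [ 406.1 -229.     8. ]
teal 1624 [286 145  70  39] [320.2 162.2] [ 665.  -172.1    8. ]
```

View pics/w4c.png

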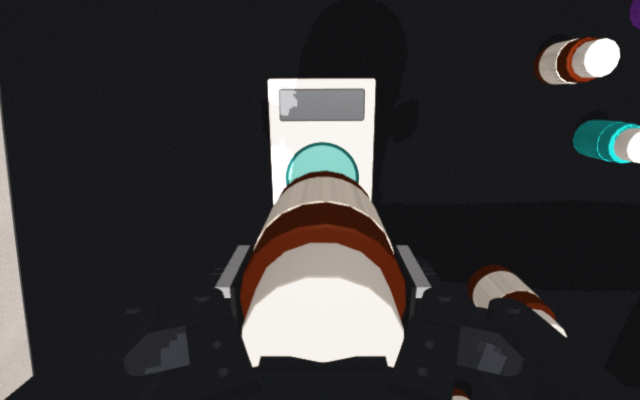

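The mark's far rim is at (322,143), the rest's sides are at columns 269 and 374, and jar_4 is centred at about column 323. Next I'll compute the mark centre from this rim.

```bash
python3 -c "
from h import *
st=arm.read_state();c=cam('wrist',st)
M=R.from_quat(st['ee_rot']).as_matrix()
for uv in((322,142.5),(268,100),(376,100),(287,175),(358,175),(322,79)): print(uv,(M.T@(onplane(c,uv,8)-st['position'])).round(1),onplane(c,uv,8).round(1))
print(delta(*MARK[4],57))"
```

```text
(322, 142.5) [ 32.5  -1.2 156.7] [ 666.2 -188.8    8. ]
(268, 100) [ 68.3 -46.7 156.4] [ 716.5 -217.5    8. ]
(376, 100) [ 68.3  44.3 156.8] [ 626.4 -230.9    8. ]
(287, 175) [  3.5 -32.5 156.6] [ 693.  -155.5    8. ]
(358, 175) [  3.5  31.  156.9] [ 630.1 -164.8    8. ]
(322, 79) [ 85.1  -1.2 156.6] [ 674.  -240.8    8. ]
t 5.55 pos [ 661.  -156.9  164.7] yaw_y -171.56 tilt [-0.0045  0.0008] w 58.9 F [ 0.   0.7 -3.1] joints [ 0.    0.53  0.07 -0.   -1.12  0.14]
delta tool mm [  3.3  -0.6 107.7]
[  3.27480808  -0.55329116 107.74237936]
```

{"fn": "drive_tool", "kwargs": {
  "steps": [
    [0,0,0.02,0,0.05],
    [0,-0.001,0.03,0,0.05],
    [0,0,0.025,0,0.05],
    [0,0,0.015,0,0.05],
    [0,0,0.006,0,0.05],
    [0,0,0.003,0,0.05],
    [0,0,0.002,0,0.05],
    [0,0,0,0,0.05],
    [0,0,0,0,0.05]
  ]
}}

```text
clock: 6.45
position: [663.8, -157.3, 67.4]
ee_rot: [0.757, -0.653, 0.001, -0.001]
contact_force: [-0.9, -0.3, -3.5]
gripper_width: 58.2
```

```bash
python3 -c "
from h import *
delta(*MARK[4],57)"
```

```text
t 6.45 pos [ 663.8 -157.3   67.4] yaw_y -171.54 tilt [ 0.0019 -0.0001] w 58.2 F [-0.9 -0.3 -3.5] joints [ 0.    0.62 -0.03  0.   -0.92  0.14]
delta tool mm [ 2.4  2.7 10.4]
```

{"fn": "drive_tool", "kwargs": {
  "steps": [
    [0,0.002,0.004,0,0.05],
    [0,0,0.003,0,0.05],
    [0,0,0.001,0,0.05],
    [0,0,0.001,0,0.05],
    [0,0,0,0,0.05]
  ]
}}

```text
clock: 6.95
position: [661.3, -157.6, 57.3]
ee_rot: [0.757, -0.653, 0.0, 0.0]
contact_force: [-0.7, -0.2, -2.8]
gripper_width: 58.5
```

{"fn": "drive_tool", "kwargs": {
  "steps": [
    [0,0,0.001,0,0.05],
    [0,0,0.001,0,0.05],
    [0,0,0,0,0.05]
  ]
}}

```text
clock: 7.25
position: [661.4, -157.7, 57.1]
ee_rot: [0.757, -0.653, 0.0, -0.0]
contact_force: [-2.0, 0.3, 5.5]
gripper_width: 58.9
```

{"fn": "drive_tool", "kwargs": {
  "steps": [
    [0,0,0,0,0.065],
    [0,0,0,0,0.085],
    [0,0,0,0,0.085],
    [0,0,0,0,0.085],
    [0,0,0,0,0.085],
    [0,0,-0.02,0,0.085],
    [0,0,-0.04,0,0.085],
    [0,0,-0.045,0,0.085],
    [0,0,-0.04,0,0.085],
    [0,0,-0.02,0,0.085],
    [0,0,0,0,0.085]
  ]
}}

```text
clock: 8.35
position: [663.1, -157.8, 225.1]
ee_rot: [0.757, -0.653, 0.004, -0.002]
contact_force: [-0.0, 0.4, 0.5]
gripper_width: 84.8
```

```bash
python3 -c "
from h import *
wlook('w4d',118); delta(*JAR[1],220)"
```

```text
white 11901 [ 16.7 203.1] [  0   0  48 377] world [ 901.3 -114.3] circ [ 906.2 -125.9] r mm 556.6 depth-z -591.6
white 163 [636.  19.] [627   3  13  29] world [ 475.  -310.1] circ [ 476.6 -311.3] r mm 11.7 depth-z 56.4
white 769 [552.6  67.1] [536  51  33  32] world [ 521.4 -271.6] circ [ 522.8 -271.3] r mm 16.0 depth-z 55.1
white 13312 [326.5 209.7] [283  83  89 275] world [ 659.9 -145.9] circ [ 658.8 -138.9] r mm 109.2 depth-z 117.8
white 647 [590.3 138.9] [571 125  35  28] world [ 477.9 -228.6] circ [ 479.8 -228.2] r mm 16.2 depth-z 56.2
white 767 [511.6 296.5] [491 281  38  34] world [495.8 -93.8] circ [497.  -91.6] r mm 17.3 depth-z 88.6
t 8.4 pos [ 661.8 -157.5  222. ] yaw_y -171.54 tilt [0.0037 0.0002] w 84.8 F [-0.6  1.2 -0.6] joints [ 0.    0.48  0.14 -0.   -1.23  0.14]
delta tool mm [ 99.9 195.6   1.3]
```

View pics/w4d.png

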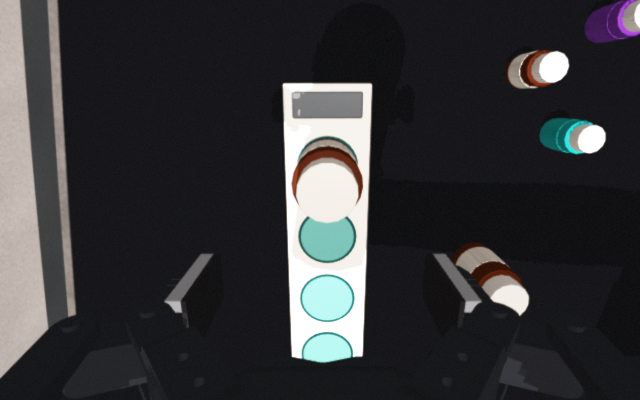

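jar_4 stands at (327,185) on the mark next to the grey block. Next is jar_1.

{"fn": "drive_tool", "kwargs": {
  "steps": [
    [0.017,0.0326,0,0,0.085],
    [0.0167,0.0326,0,0,0.085],
    [0.0166,0.0326,0,0,0.07],
    [0.0166,0.0326,0,0,0.06],
    [0.0165,0.0326,0,0,0.056],
    [0.0165,0.0326,0,0,0.056],
    [0,0,0,0,0.056],
    [0,0,0,0,0.056]
  ]
}}

```text
clock: 9.2
position: [481.5, -285.3, 219.0]
ee_rot: [0.757, -0.654, -0.001, 0.0]
contact_force: [-0.2, -0.0, -0.6]
gripper_width: 56.2
```

```bash
python3 -c "
from h import *
wlook('w1',56); delta(*JAR[1],7)"
```

```text
white 2792 [324.9  28.9] [285   0  83  58] world [ 498.1 -408.3] circ [ 498.6 -418.2] r mm 39.7 depth-z 6.6
white 714 [403.2 130.4] [388 116  31  30] world [ 417.7 -337.3] circ [ 417.9 -337.3] r mm 13.5 depth-z 57.1
white 614 [320.7 178.3] [308 164  27  29] world [ 483.3 -283.8] circ [ 483.4 -283.9] r mm 13.0 depth-z 56.7
white 7466 [150.2 232. ] [ 97 180  99 127] world [ 638.4 -207.3] circ [ 645.9 -196.2] r mm 81.3 depth-z 16.5
white 598 [367.8 239.1] [355 225  27  29] world [ 429.6 -230.8] circ [ 429.7 -230.9] r mm 13.6 depth-z 56.9
white 2914 [ 91.3 301.2] [ 58 273  71  61] world [ 699.4 -120.3] circ [ 697.3 -117.8] r mm 29.1 depth-z 118.7
white 777 [301.9 338.1] [280 325  42  34] world [ 478.  -108.5] circ [477. -97.] r mm 25.2 depth-z 38.6
white 773 [627.4 374.8] [606 358  34  40] world [ 107.2 -109.1] circ [ 105.5 -105.5] r mm 28.6 depth-z 12.1
white 391 [179.2 376.3] [164 365  28  22] world [606.4 -37.4] circ [608.9 -38.9] r mm 20.8 depth-z 9.4
white 521 [177.4 392.3] [151 378  46  22] world [608.1 -14.3] circ [612.5 -16.1] r mm 31.0 depth-z 9.8
t 9.25 pos [ 482.3 -284.9  219.1] yaw_y -171.56 tilt [-0.0017  0.0007] w 56.0 F [0.8 0.3 0.1] joints [-0.24  0.28 -0.17 -0.   -1.12  0.39]
delta tool mm [  0.4  -1.  212.1]
```

View pics/w1.png

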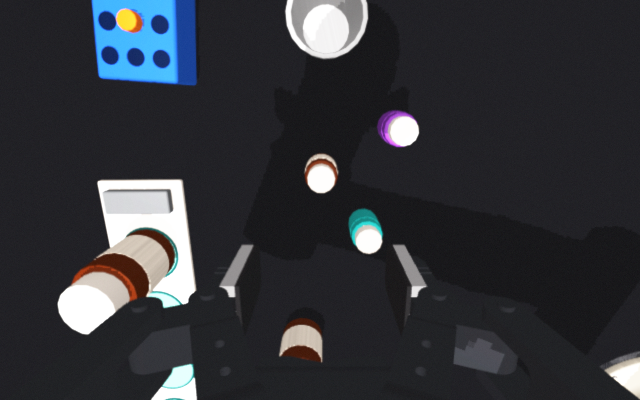

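jar_1's cap is at (321,178), giving (483.3, -283.8) at 57 mm high with a radius of 13. The turquoise and purple ones are clear of the fingers.

{"fn": "drive_tool", "kwargs": {
  "steps": [
    [-0.001,-0.001,0.03,0,0.056],
    [0,0,0.045,0,0.056],
    [0,0,0.045,0,0.056],
    [0,0,0.045,0,0.056],
    [0,0,0.025,0,0.056],
    [0,0,0.01,0,0.056],
    [0,0,0,0,0.056],
    [0,0,0,0,0.056]
  ]
}}

```text
clock: 10.05
position: [484.8, -284.0, 21.2]
ee_rot: [0.758, -0.653, 0.001, -0.0]
contact_force: [-0.1, -0.5, 0.8]
gripper_width: 55.9
```

```bash
python3 -c "
from h import *
delta(483.3,-283.9,8)"
```

```text
t 10.05 pos [ 484.8 -284.    21.2] yaw_y -171.47 tilt [ 0.0019 -0.0009] w 55.9 F [-0.1 -0.5  0.8] joints [-0.24  0.52 -0.39  0.   -0.66  0.39]
delta tool mm [-0.3  1.4 13.2]
```

{"fn": "drive_tool", "kwargs": {
  "steps": [
    [0,0.001,0.008,0,0.056],
    [0,0,0.003,0,0.056],
    [0,0,0,0,0.045],
    [0,0,0,0,0.036],
    [0,0,0,0,0.022],
    [0,0,0,0,0.022],
    [0,0,0,0,0.022],
    [0,0,0,0,0.022]
  ]
}}

```text
clock: 10.85
position: [482.7, -284.3, 9.9]
ee_rot: [0.757, -0.653, 0.001, -0.0]
contact_force: [-0.9, -0.2, 5.1]
gripper_width: 30.6
```

{"fn": "drive_tool", "kwargs": {
  "steps": [
    [0,0,-0.005,0,0.022],
    [0,0,-0.02,0,0.022],
    [0,0,-0.04,0,0.022],
    [0,0,-0.04,0,0.022],
    [0,0,-0.02,0,0.022],
    [0,0,0,0,0.022]
  ]
}}

```text
clock: 11.45
position: [484.1, -284.7, 137.8]
ee_rot: [0.757, -0.653, 0.003, -0.001]
contact_force: [-0.3, 0.4, -1.1]
gripper_width: 31.0
```

```bash
python3 -c "
from h import *
delta(*MARK[1],135)"
```

```text
t 11.45 pos [ 484.1 -284.7  137.8] yaw_y -171.52 tilt [ 0.0068 -0.0021] w 31.0 F [-0.3  0.4 -1.1] joints [-0.24  0.36 -0.29  0.   -0.92  0.39]
delta tool mm [-337.3 -193.7    3. ]
```

{"fn": "drive_tool", "kwargs": {
  "steps": [
    [-0.017,-0.0097,0,0,0.022],
    [-0.0335,-0.0193,0,0,0.022],
    [-0.0335,-0.0193,0,0,0.022],
    [-0.0335,-0.0193,0,0,0.022],
    [-0.0335,-0.0193,0,0,0.022],
    [-0.0335,-0.0193,0,0,0.022],
    [-0.0335,-0.0193,0,0,0.022],
    [-0.0335,-0.0193,0,0,0.022],
    [-0.0335,-0.0193,0,0,0.022],
    [-0.0335,-0.0193,0,0,0.022],
    [-0.0188,-0.0103,0,0,0.022],
    [0,0,0,0,0.022],
    [0,0,0,0,0.022]
  ]
}}

```text
clock: 12.75
position: [623.3, 77.8, 132.9]
ee_rot: [0.757, -0.653, -0.001, 0.001]
contact_force: [-0.4, -0.5, -0.7]
gripper_width: 30.6
```

```bash
cat >> h.py <<'E'
def teal(im,c,st):
    M=R.from_quat(st['ee_rot']).as_matrix()
    hsv=cv2.cvtColor(im,cv2.COLOR_BGR2HSV).astype(int);H,S,V=[hsv[...,i] for i in range(3)]
    for a,ce,l,s in comps((H>80)&(H<95)&(S>40)&(V>90),300): 
        P=onplane(c,ce,8); print('teal',a,s[:4],ce.round(1),P.round(1),'tool',(M.T@(P-st['position'])).round(1))
E
python3 -c "
from h import *
delta(*MARK[1],18); st=arm.read_state(); im,d,c=wlook('w1c',8); teal(im,c,st)"
```

```text
t 12.75 pos [623.3  77.8 132.9] yaw_y -171.54 tilt [-0.003  -0.0008] w 30.6 F [-0.4 -0.5 -0.7] joints [ 0.38  0.47 -0.11 -0.   -0.99 -0.23]
delta tool mm [  0.7  -3.  114.9]
white 16296 [319.7 114. ] [256   0 127 270] world [634.4  20.6] circ [633.1  32.7] r mm 109.2 depth-z 10.1
white 313 [315.    3.7] [293   0  45  11] world [648.7 -54. ] circ [649.  -56.3] r mm 15.3 depth-z 9.8
white 1123 [556.3  36.4] [531   0  74  53] world [472.4 -60. ] circ [464.1 -61.3] r mm 23.8 depth-z 39.6
white 1083 [621.4  15.7] [598   0  42  32] world [429.3 -81.2] circ [430.1 -81.9] r mm 11.7 depth-z 84.0
white 610 [288.9  79.9] [281  47  23  65] world [ 6.605e+02 -5.000e-01] circ [655.1  -2. ] r mm 24.0 depth-z 9.8
white 2054 [307.7 194.7] [285 164  49  59] world [634.7  85.2] circ [631.9  82.9] r mm 26.6 depth-z 9.5
white 1728 [540.2 244.4] [518 220  47  49] world [431.4  99.8] circ [433.2  98.5] r mm 16.7 depth-z 71.5
white 4734 [323.4 314.4] [286 272  75  82] world [605.3 195.1] circ [605.9 193.9] r mm 13.5 depth-z 179.1
teal 458 [286   0  68  16] [322.2   7.7] [643.3 -52.3   8. ] tool [131.5  -1.  125. ]
teal 5750 [276  39  88  92] [323.   84.5] [635.1  -1.    8. ] tool [ 79.7  -0.4 125. ]
teal 2789 [280 150  81  76] [328.6 182.7] [619.4  72.7   8. ] tool [  4.4   4.2 124.9]
```

View pics/w1c.png

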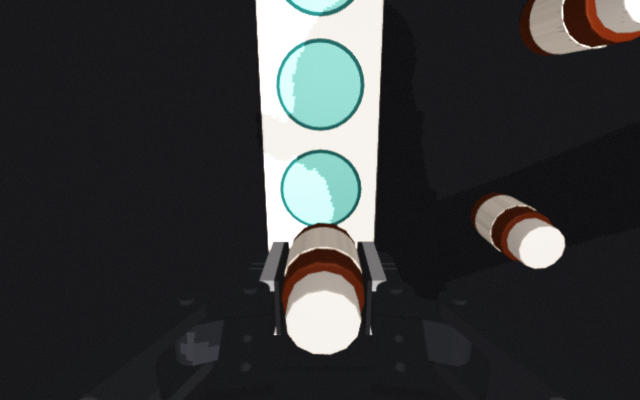

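The mark circle spans columns 280–361 and rows 150–228, and jar_1 hangs above it with its cap centred at (323,314).

```bash
python3 -c "
from h import *
st=arm.read_state();c=cam('wrist',st);M=R.from_quat(st['ee_rot']).as_matrix()
for uv,z in(((320.5,189.5),8),((323.4,313.7),179),((320.5,150),8),((320.5,229),8)): print((M.T@(onplane(c,uv,z)-st['position'])).round(1))
delta(*MARK[1],18)"
```

```text
[ -1.4  -2.4 125.3]
[  2.3  -0.2 -45.7]
[ 30.7  -2.3 125.3]
[-35.7  -2.4 125.3]
t 12.8 pos [623.3  77.2 133.3] yaw_y -171.59 tilt [-0.0024 -0.0006] w 30.6 F [ 0.6 -0.8 -0. ] joints [ 0.38  0.47 -0.11 -0.   -0.99 -0.23]
delta tool mm [ 1.000e-01 -3.000e+00  1.153e+02]
```

{"fn": "drive_tool", "kwargs": {
  "steps": [
    [-0.002,-0.002,0.02,0,0.022],
    [0,0,0.04,0,0.022],
    [0,0,0.03,0,0.022],
    [0,0,0.012,0,0.022],
    [0,0,0.004,0,0.022],
    [0,0,0.002,0,0.022],
    [0,0,0,0,0.022],
    [0,0,0,0,0.022]
  ]
}}

```text
clock: 13.6
position: [626.9, 80.5, 27.9]
ee_rot: [0.757, -0.653, 0.001, -0.001]
contact_force: [0.8, -0.5, -0.2]
gripper_width: 30.8
```

{"fn": "drive_tool", "kwargs": {
  "steps": [
    [0,0,0.004,0,0.022],
    [0,0,0.002,0,0.022],
    [0,0,0.001,0,0.022],
    [0,0,0.001,0,0.022],
    [0,0,0,0,0.022]
  ]
}}

```text
clock: 14.1
position: [625.9, 80.3, 18.1]
ee_rot: [0.757, -0.653, -0.0, 0.0]
contact_force: [0.8, 0.2, -0.8]
gripper_width: 30.6
```

{"fn": "drive_tool", "kwargs": {
  "steps": [
    [0,0,0.001,0,0.022],
    [0,0,0.0005,0,0.022],
    [0,0,0,0,0.022]
  ]
}}

```text
clock: 14.4
position: [626.1, 80.3, 18.0]
ee_rot: [0.757, -0.653, 0.0, -0.0]
contact_force: [-1.9, 0.1, 5.4]
gripper_width: 30.5
```

{"fn": "drive_tool", "kwargs": {
  "steps": [
    [0,0,0,0,0.04],
    [0,0,0,0,0.056],
    [0,0,0,0,0.056],
    [0,0,0,0,0.056],
    [0,0,-0.02,0,0.056],
    [0,0,-0.04,0,0.056],
    [0,0,-0.045,0,0.07],
    [0,0,-0.045,0,0.08],
    [0,0,-0.03,0,0.08],
    [0,0,0,0,0.08]
  ]
}}

```text
clock: 15.4
position: [628.8, 80.9, 203.0]
ee_rot: [0.758, -0.653, 0.003, -0.005]
contact_force: [-0.6, 0.5, 1.4]
gripper_width: 80.1
```

```bash
python3 -c "
from h import *
wlook('w1d',64); delta(*JAR[3],205)"
```

```text
white 7094 [ 11.7 242.8] [  0   0  37 384] world [906.3 180.2] circ [910.9 131.2] r mm 587.0 depth-z -609.7
white 12259 [329.3 115.3] [280   0 101 247] world [634.1  24.6] circ [632.8  29.2] r mm 125.5 depth-z 9.3
white 772 [321.5   8.9] [299   0  58  26] world [651.7 -50.9] circ [648.1 -57.1] r mm 25.0 depth-z 10.2
white 577 [514.5  44.2] [497   0  43  59] world [503. -49.] circ [499.5 -59.7] r mm 24.4 depth-z 41.6
white 2306 [574.7  20.6] [539   0  69  45] world [462.8 -72.2] circ [464.6 -74.8] r mm 25.1 depth-z 88.5
white 288 [305.   79.5] [299  61  12  34] world [6.571e+02 4.000e-01] circ [657.3  -1. ] r mm 15.8 depth-z 9.7
white 1383 [321.8 172.7] [301 140  44  59] world [633.1  72. ] circ [628.4  68.2] r mm 24.5 depth-z 65.2
white 1049 [501.8 209.6] [484 191  37  37] world [474.2  80.7] circ [475.2  80. ] r mm 16.3 depth-z 70.4
t 15.45 pos [627.1  80.7 199.6] yaw_y -171.54 tilt [0.0054 0.002 ] w 80.2 F [-0.3 -0.4 -1.8] joints [ 0.38  0.42 -0.02  0.   -1.12 -0.24]
delta tool mm [129.8 172.   -6.5]
```

View pics/w1d.png

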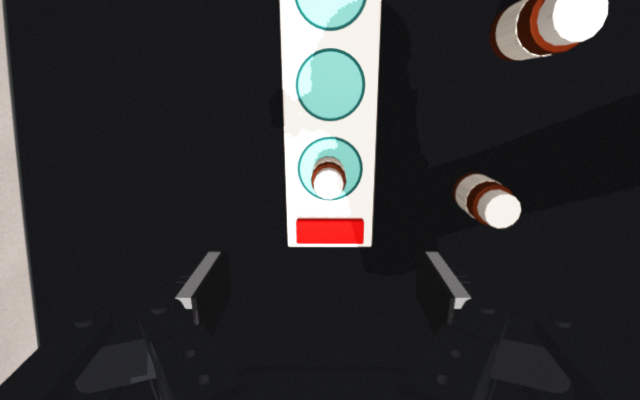

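jar_1 stands at (329,182) inside its mark beside the red block. Next is jar_3.

{"fn": "drive_tool", "kwargs": {
  "steps": [
    [0.0216,0.0287,0,0,0.08],
    [0.0216,0.0287,0,0,0.08],
    [0.0216,0.0287,0,0,0.08],
    [0.0216,0.0287,0,0,0.08],
    [0.0216,0.0287,0,0,0.08],
    [0.0216,0.0287,0,0,0.08],
    [0,0,0,0,0.08],
    [0,0,0,0,0.08]
  ]
}}

```text
clock: 16.25
position: [473.7, -73.8, 195.9]
ee_rot: [0.757, -0.653, -0.001, 0.001]
contact_force: [0.6, 0.0, 0.3]
gripper_width: 79.8
```

```bash
python3 -c "
from h import *
wlook('w3',88); delta(*JAR[3],27)"
```

```text
white 4323 [34.9 31.9] [ 0  0 72 70] world [ 684.7 -158.3] circ [ 686.8 -159.7] r mm 25.2 depth-z 119.5
white 12131 [150.5 148.9] [ 88   0 116 309] world [604.6 -89. ] circ [614.6 -85.5] r mm 151.0 depth-z 8.1
white 196 [413.5   3.4] [400   0  29  10] world [ 434.  -211.5] circ [ 434.  -213.2] r mm 10.4 depth-z 54.6
white 1790 [319.6 195.8] [296 173  49  47] world [476.2 -71.7] circ [476.2 -71.8] r mm 18.7 depth-z 88.3
white 683 [295.8 344. ] [280 331  32  27] world [477.4  65.2] circ [477.5  65.8] r mm 15.0 depth-z 70.5
t 16.3 pos [474.5 -73.3 196. ] yaw_y -171.57 tilt [-0.0012 -0.0001] w 79.9 F [ 0.7  0.5 -0.3] joints [ 0.19  0.17 -0.39 -0.   -1.01 -0.04]
delta tool mm [-1.00e-01 -1.70e+00  1.69e+02]
```

View pics/w3.png

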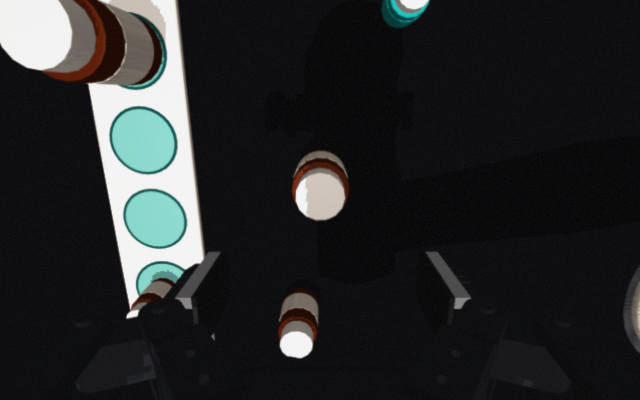

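jar_3's cap is at (320,196), giving (476.2, -71.8) at 88 mm high with a radius of 19. That is a match.

{"fn": "drive_tool", "kwargs": {
  "steps": [
    [-0.001,-0.002,0.03,0,0.08],
    [0,0,0.045,0,0.08],
    [0,0,0.045,0,0.08],
    [0,0,0.025,0,0.08],
    [0,0,0.012,0,0.08],
    [0,0,0.005,0,0.08],
    [0,0,0,0,0.08],
    [0,0,0,0,0.08]
  ]
}}

```text
clock: 17.1
position: [477.4, -71.6, 35.3]
ee_rot: [0.758, -0.653, 0.0, -0.0]
contact_force: [0.2, 0.5, 0.7]
gripper_width: 80.1
```

```bash
python3 -c "
from h import *
delta(476.2,-71.8,28)"
```

```text
t 17.1 pos [477.4 -71.6  35.3] yaw_y -171.5 tilt [0.0012 0.0001] w 80.1 F [0.2 0.5 0.7] joints [ 0.19  0.4  -0.58  0.   -0.6  -0.04]
delta tool mm [0.  1.2 7.2]
```

{"fn": "drive_tool", "kwargs": {
  "steps": [
    [0,0.001,0.005,0,0.07],
    [0,0,0.001,0,0.06],
    [0,0,0,0,0.05],
    [0,0,0,0,0.038],
    [0,0,0,0,0.038],
    [0,0,0,0,0.038],
    [0,0,0,0,0.038]
  ]
}}

```text
clock: 17.8
position: [475.7, -72.1, 29.3]
ee_rot: [0.757, -0.653, 0.0, -0.0]
contact_force: [-2.2, 0.4, 6.3]
gripper_width: 46.7
```

{"fn": "drive_tool", "kwargs": {
  "steps": [
    [0,0,-0.005,0,0.038],
    [0,0,-0.02,0,0.038],
    [0,0,-0.035,0,0.038],
    [0,0,-0.035,0,0.038],
    [0,0,-0.015,0,0.038],
    [0,0,0,0,0.038]
  ]
}}

```text
clock: 18.4
position: [477.0, -71.9, 141.0]
ee_rot: [0.757, -0.653, 0.002, -0.002]
contact_force: [0.1, 1.3, -2.1]
gripper_width: 46.8
```

```bash
python3 -c "
from h import *
delta(*MARK[3],140)"
```

```text
t 18.4 pos [477.  -71.9 141. ] yaw_y -171.54 tilt [0.0057 0.001 ] w 46.8 F [ 0.1  1.3 -2.1] joints [ 0.19  0.23 -0.47  0.   -0.87 -0.04]
delta tool mm [  34.  -169.9    2. ]
```

{"fn": "drive_tool", "kwargs": {
  "steps": [
    [0.003,-0.015,0,0,0.038],
    [0.006,-0.03,0,0,0.038],
    [0.006,-0.03,0,0,0.038],
    [0.006,-0.03,0,0,0.038],
    [0.006,-0.03,0,0,0.038],
    [0.005,-0.022,0,0,0.038],
    [0.002,-0.012,0,0,0.038],
    [0,0,0,0,0.038],
    [0,0,0,0,0.038]
  ]
}}

```text
clock: 19.3
position: [646.2, -80.8, 136.6]
ee_rot: [0.757, -0.653, -0.002, 0.001]
contact_force: [0.1, 0.2, -2.4]
gripper_width: 46.9
```

```bash
python3 -c "
from h import *
delta(*MARK[3],37); st=arm.read_state(); im,d,c=wlook('w3c',8); teal(im,c,st)"
```

```text
t 19.3 pos [646.2 -80.8 136.6] yaw_y -171.57 tilt [-0.0043  0.0003] w 46.9 F [ 0.1  0.2 -2.4] joints [ 0.12  0.5  -0.05 -0.   -1.02  0.02]
delta tool mm [ 0.3 -4.2 99.5]
white 9608 [317.4 112.7] [255   0 126 261] world [ 659.  -138.5] circ [ 657.3 -127.5] r mm 64.8 depth-z 118.4
white 9221 [314.8  74.3] [262  19 106 112] world [ 664.9 -165.9] circ [ 664.9 -166.1] r mm 24.8 depth-z 118.5
white 503 [292.  185.2] [284 165  18  41] world [671.3 -78.4] circ [672.1 -78.4] r mm 16.4 depth-z 8.8
white 7735 [324.8 324.1] [260 271 127  91] world [624.9  49.5] circ [625.1  59.9] r mm 18.7 depth-z 196.2
teal 407 [615  37  25  24] [629.5  49. ] [ 434.5 -220.1    8. ] tool [106.9 229.3 129.4]
teal 2953 [279 149  80  62] [319.5 177.3] [650.  -88.2   8. ] tool [  8.   -3.2 128.5]
```

View pics/w3c.png

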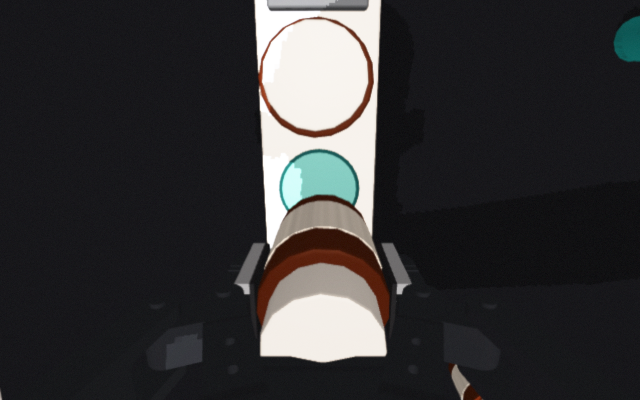

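The mark spans columns 279–359 with its top at row 149, so I'll shift about -1.5 mm in x and -3 mm in y and then lower.

{"fn": "drive_tool", "kwargs": {
  "steps": [
    [-0.0015,-0.003,0.02,0,0.038],
    [0,0,0.035,0,0.038],
    [0,0,0.025,0,0.038],
    [0,0,0.009,0,0.038],
    [0,0,0.003,0,0.038],
    [0,0,0,0,0.038],
    [0,0,0,0,0.038]
  ]
}}

```text
clock: 20.05
position: [651.5, -78.9, 48.6]
ee_rot: [0.757, -0.653, 0.001, -0.001]
contact_force: [0.9, -0.7, -1.6]
gripper_width: 46.9
```

{"fn": "drive_tool", "kwargs": {
  "steps": [
    [0,0,0.005,0,0.038],
    [0,0,0.003,0,0.038],
    [0,0,0.001,0,0.038],
    [0,0,0.001,0,0.038],
    [0,0,0,0,0.038]
  ]
}}

```text
clock: 20.55
position: [650.3, -79.0, 37.4]
ee_rot: [0.757, -0.653, -0.0, 0.0]
contact_force: [-2.5, -0.0, 2.7]
gripper_width: 46.9
```

{"fn": "drive_tool", "kwargs": {
  "steps": [
    [0,0,0.0005,0,0.038],
    [0,0,0,0,0.055],
    [0,0,0,0,0.075],
    [0,0,0,0,0.08],
    [0,0,0,0,0.08],
    [0,0,-0.02,0,0.08],
    [0,0,-0.04,0,0.08],
    [0,0,-0.045,0,0.08],
    [0,0,-0.045,0,0.07],
    [0,0,-0.015,0,0.065],
    [0,0,0,0,0.065]
  ]
}}

```text
clock: 21.65
position: [652.2, -79.0, 205.3]
ee_rot: [0.757, -0.653, 0.003, -0.003]
contact_force: [-0.5, 0.3, -0.2]
gripper_width: 65.0
```

```bash
python3 -c "
from h import *
wlook('w3d',96); delta(*JAR[2],200)"
```

```text
white 9824 [ 14.  234.7] [  0   0  44 398] world [897.3  -6.2] circ [902.1 -36.7] r mm 599.4 depth-z -604.5
white 16976 [326.3 173.8] [278   0 101 358] world [653.2 -94.2] circ [651.6 -92.4] r mm 138.0 depth-z 95.8
white 751 [627.6  42.1] [613  24  27  35] world [ 462.6 -216.9] circ [ 464.  -217.4] r mm 15.6 depth-z 55.5
white 4468 [328.5  80.2] [292  42  74  78] world [ 661.8 -160.6] circ [ 661.8 -160.6] r mm 24.6 depth-z 118.7
t 21.7 pos [650.8 -78.8 202.5] yaw_y -171.55 tilt [0.0028 0.0007] w 65.3 F [-0.7  0.1 -0.3] joints [ 0.13  0.45  0.05 -0.   -1.16  0.02]
delta tool mm [-181.7  148.8    2.1]
```

View pics/w3d.png

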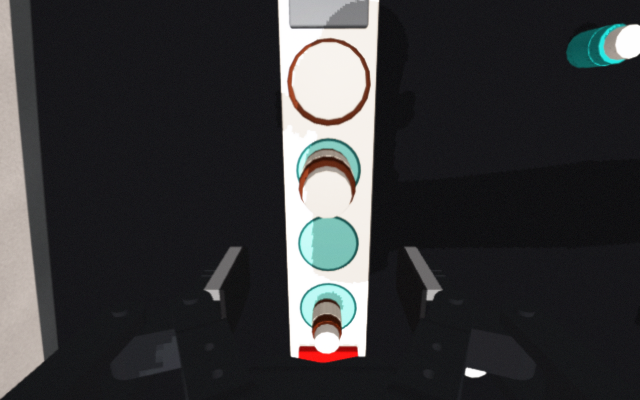

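Jars 4, 3 and 1 stand on their marks at (329,81), (327,188) and (327,335). Next is jar_2.

{"fn": "drive_tool", "kwargs": {
  "steps": [
    [-0.0303,0.0248,0,0,0.065],
    [-0.0303,0.0248,0,0,0.065],
    [-0.0303,0.0248,0,0,0.065],
    [-0.0303,0.0248,0,0,0.065],
    [-0.0303,0.0248,0,0,0.065],
    [-0.0303,0.0248,0,0,0.065],
    [0,0,0,0,0.065],
    [0,0,0,0,0.065]
  ]
}}

```text
clock: 22.5
position: [475.6, 79.3, 200.2]
ee_rot: [0.758, -0.652, -0.0, 0.001]
contact_force: [0.5, -0.1, -0.1]
gripper_width: 65.1
```

```bash
python3 -c "
from h import *
wlook('w2',70); delta(*JAR[2],15)"
```

```text
white 11899 [167.9 103.8] [105   0 120 230] world [604.1  31.9] circ [606.6  40. ] r mm 120.7 depth-z 9.7
white 1051 [321.3 187.3] [303 170  38  36] world [476.9  80.3] circ [476.8  80.4] r mm 15.3 depth-z 70.2
t 22.55 pos [476.3  78.9 200.3] yaw_y -171.51 tilt [-0.0016 -0.0009] w 65.0 F [-0.8  0.5  0.1] joints [ 0.5   0.17 -0.38  0.   -1.03 -0.35]
delta tool mm [-1.000e-01 -1.000e+00  1.853e+02]
```

View pics/w2.png

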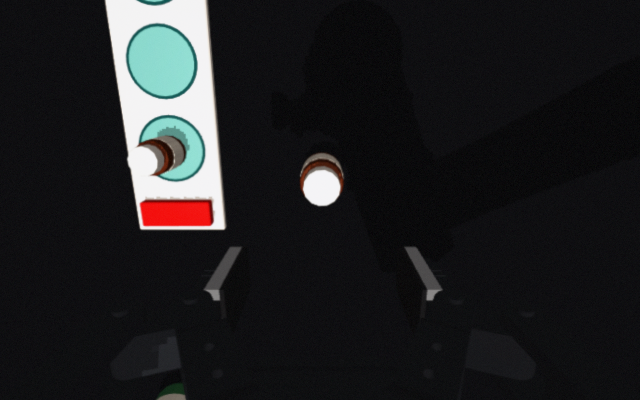

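jar_2's cap is at (321,187), giving (476.9, 80.3) at 70 mm high with a radius of 15. That is a match.

{"fn": "drive_tool", "kwargs": {
  "steps": [
    [-0.001,-0.001,0.03,0,0.065],
    [0,0,0.045,0,0.065],
    [0,0,0.045,0,0.065],
    [0,0,0.035,0,0.065],
    [0,0,0.015,0,0.065],
    [0,0,0.005,0,0.065],
    [0,0,0,0,0.065],
    [0,0,0,0,0.065]
  ]
}}

```text
clock: 23.35
position: [478.4, 80.1, 26.9]
ee_rot: [0.757, -0.653, 0.0, -0.001]
contact_force: [0.7, -0.5, 0.4]
gripper_width: 64.9
```

```bash
python3 -c "
from h import *
delta(476.9,80.3,16)"
```

```text
t 23.35 pos [478.4  80.1  26.9] yaw_y -171.57 tilt [0.0014 0.0005] w 64.9 F [ 0.7 -0.5  0.4] joints [ 0.5   0.41 -0.58  0.   -0.58 -0.36]
delta tool mm [-0.4  1.4 10.9]
```

{"fn": "drive_tool", "kwargs": {
  "steps": [
    [0,0.001,0.007,0,0.06],
    [0,0,0.003,0,0.05],
    [0,0,0,0,0.04],
    [0,0,0,0,0.029],
    [0,0,0,0,0.029],
    [0,0,0,0,0.029],
    [0,0,0,0,0.029]
  ]
}}

```text
clock: 24.05
position: [476.5, 80.1, 16.6]
ee_rot: [0.757, -0.653, 0.0, -0.0]
contact_force: [-0.8, -0.1, 2.5]
gripper_width: 38.2
```

{"fn": "drive_tool", "kwargs": {
  "steps": [
    [0,0,-0.005,0,0.029],
    [0,0,-0.02,0,0.029],
    [0,0,-0.04,0,0.029],
    [0,0,-0.035,0,0.029],
    [0,0,-0.02,0,0.029],
    [0,0,0,0,0.029]
  ]
}}

```text
clock: 24.65
position: [478.2, 80.8, 139.6]
ee_rot: [0.757, -0.653, 0.002, -0.003]
contact_force: [0.3, 1.1, -0.8]
gripper_width: 37.9
```

```bash
python3 -c "
from h import *
delta(*MARK[2],135)"
```

```text
t 24.65 pos [478.2  80.8 139.6] yaw_y -171.52 tilt [0.007  0.0032] w 37.9 F [ 0.3  1.1 -0.8] joints [ 0.5   0.24 -0.46  0.   -0.86 -0.36]
delta tool mm [ 105.  -145.8    5.5]
```

{"fn": "drive_tool", "kwargs": {
  "steps": [
    [0.01,-0.015,0,0,0.029],
    [0.021,-0.029,0,0,0.029],
    [0.021,-0.029,0,0,0.029],
    [0.021,-0.029,0,0,0.029],
    [0.02,-0.028,0,0,0.029],
    [0.011,-0.016,0,0,0.029],
    [0,0,0,0,0.029],
    [0,0,0,0,0.029]
  ]
}}

```text
clock: 25.45
position: [634.9, -1.7, 134.4]
ee_rot: [0.757, -0.653, -0.001, 0.001]
contact_force: [0.2, -0.3, -0.1]
gripper_width: 37.9
```

```bash
python3 -c "
from h import *
delta(*MARK[2],24.6); st=arm.read_state(); im,d,c=wlook('w2c',8); teal(im,c,st)"
```

```text
t 25.45 pos [634.9  -1.7 134.4] yaw_y -171.6 tilt [-0.0036 -0.0002] w 37.9 F [ 0.2 -0.3 -0.1] joints [ 0.25  0.48 -0.09 -0.   -1.   -0.1 ]
delta tool mm [  0.3  -3.5 109.8]
white 14737 [318.5 103.6] [255   0 127 249] world [647.9 -66.3] circ [646.5 -54.3] r mm 68.8 depth-z 96.9
white 4565 [314.6  81.7] [278  43  75  78] world [653.  -81.6] circ [652.9 -81.5] r mm 19.4 depth-z 98.3
white 1125 [299.4 189.3] [284 164  31  50] world [653.6   2.7] circ [654.3   2.1] r mm 19.8 depth-z 9.5
white 356 [321.5 241. ] [275 217  93  57] world [629.2  45.1] circ [626.9  66.1] r mm 17.7 depth-z 156.9
white 6246 [323.2 324.3] [272 274 101  88] world [615.4 127.4] circ [617.5 130.7] r mm 16.5 depth-z 188.2
teal 461 [284   0  69  17] [318.5   8.7] [ 657.2 -130.9    8. ] tool [131.2  -3.6 126.4]
teal 533 [295  41  68  90] [346.5  97.8] [627.5 -73.6   8. ] tool [ 70.1  17.4 126.4]
teal 3616 [280 150  81  70] [321.9 184.8] [636.   -3.7   8. ] tool [  2.2  -1.2 126.4]
```

View pics/w2c.png

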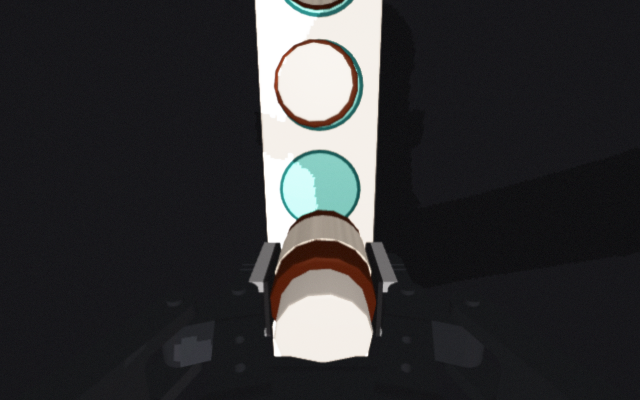

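{"fn": "drive_tool", "kwargs": {
  "steps": [
    [-0.0015,-0.0025,0.02,0,0.029],
    [0,0,0.035,0,0.029],
    [0,0,0.03,0,0.029],
    [0,0,0.013,0,0.029],
    [0,0,0.004,0,0.029],
    [0,0,0,0,0.029],
    [0,0,0,0,0.029]
  ]
}}

```text
clock: 26.2
position: [639.4, 0.8, 36.1]
ee_rot: [0.758, -0.653, 0.001, -0.001]
contact_force: [-0.2, 0.2, -0.5]
gripper_width: 38.2
```

{"fn": "drive_tool", "kwargs": {
  "steps": [
    [0,0,0.005,0,0.029],
    [0,0,0.003,0,0.029],
    [0,0,0.001,0,0.029],
    [0,0,0.001,0,0.029],
    [0,0,0,0,0.029]
  ]
}}

```text
clock: 26.7
position: [638.3, 0.4, 24.6]
ee_rot: [0.757, -0.653, 0.0, 0.0]
contact_force: [-1.4, 0.4, 2.1]
gripper_width: 37.4
```

{"fn": "drive_tool", "kwargs": {
  "steps": [
    [0,0,0.0005,0,0.029],
    [0,0,0,0,0.045],
    [0,0,0,0,0.065],
    [0,0,0,0,0.065],
    [0,0,0,0,0.065],
    [0,0,-0.02,0,0.065],
    [0,0,-0.04,0,0.065],
    [0,0,-0.045,0,0.065],
    [0,0,-0.045,0,0.065],
    [0,0,-0.03,0,0.065],
    [-0.05,0,-0.03,0,0.065],
    [-0.05,0,0,0,0.065],
    [0,0,0,0,0.065],
    [0,0,0,0,0.065]
  ]
}}

```text
clock: 28.1
position: [624.3, 93.5, 229.5]
ee_rot: [0.758, -0.652, -0.0, 0.0]
contact_force: [-0.3, -0.5, 0.1]
gripper_width: 65.0
```

```bash
python3 -c "
from h import *
st=arm.read_state(); im,d,c=wlook('w2d',8); delta(638,0,100)
t,_=arm.get_image('top'); cv2.imwrite('pics/top1.png',t); s,_=arm.get_image('scene'); cv2.imwrite('pics/scene1.png',s)
a=cv2.resize(t[130:260,140:480],(780,298),interpolation=cv2.INTER_CUBIC); b=cv2.resize(s[120:260,180:520],(720,296),interpolation=cv2.INTER_CUBIC)
b=cv2.copyMakeBorder(b,0,0,0,60,0); cv2.imwrite('pics/crop1.png',np.vstack([a,b]))
"
```

```text
white 7407 [ 11.9 254.4] [  0   0  38 398] world [974.7 255. ] circ [980.8 185.8] r mm 625.5 depth-z -611.8
white 10680 [323.9 104.5] [278   0  94 227] world [633.1  31. ] circ [631.5  37.8] r mm 123.1 depth-z 10.7
white 240 [301.4  69.9] [296  44  17  47] world [660.5   1. ] circ [655.8  -2.4] r mm 20.2 depth-z 60.8
white 1175 [322.6  67.3] [304  48  38  40] world [639.8  -4.6] circ [640.3  -4.5] r mm 16.0 depth-z 78.8
white 1200 [316.4 155.7] [297 125  40  54] world [633.1  84.5] circ [626.7  79.3] r mm 24.6 depth-z 63.5
t 28.15 pos [624.4  92.5 229.2] yaw_y -171.5 tilt [-0.0007 -0.0003] w 64.5 F [ 0.2 -0.3  1.2] joints [ 0.4   0.4   0.02  0.   -1.2  -0.25]
delta tool mm [9.340e+01 1.000e-01 1.292e+02]
```

View pics/w2d.png

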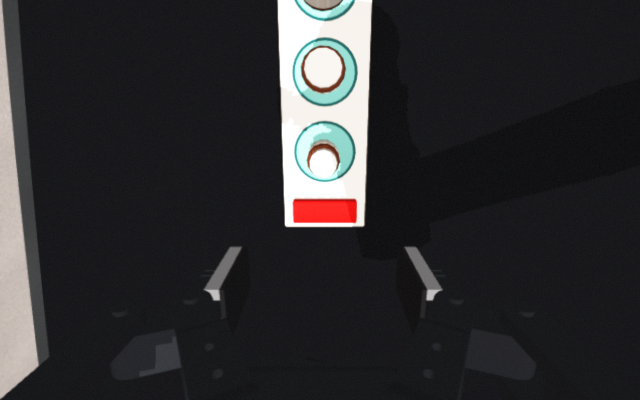

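View pics/crop1.png

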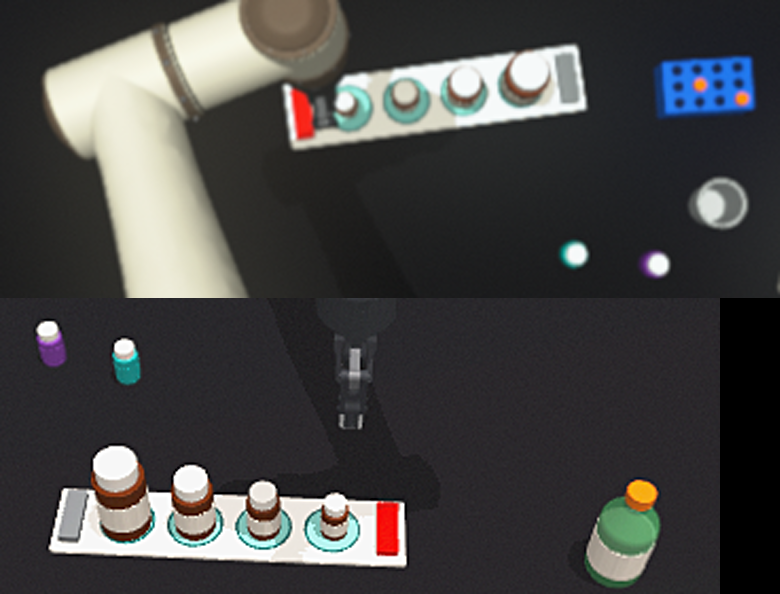

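All four jars stand in order, smallest beside the red block. I'll move the arm clear and measure the offsets from the marks.

{"fn": "drive_tool", "kwargs": {
  "steps": [
    [-0.03,0.03,-0.02,0,0.065],
    [-0.03,0.04,-0.01,0,0.065],
    [-0.03,0.04,0,0,0.065],
    [-0.03,0.04,0,0,0.065],
    [-0.03,0.04,0,0,0.065],
    [-0.02,0.03,0,0,0.065],
    [0,0,0,0,0.065],
    [0,0,0,0,0.065]
  ]
}}

```text
clock: 29.05
position: [382.9, 227.3, 259.7]
ee_rot: [0.757, -0.653, 0.0, -0.0]
contact_force: [0.0, 0.1, -0.3]
gripper_width: 64.7
```

```bash
python3 - <<'E'
from h import *
T={}
M0={4:(366.5,166.7),3:(341.6,170.0),2:(316.6,173.4),1:(291.6,176.8)}
im,_=arm.get_image('top'); cv2.imwrite('pics/top2.png',im); c=cam('top')
sc,_=arm.get_image('scene'); cv2.imwrite('pics/scene2.png',sc)
b=np.array(onplane(c,M0[4],8)-onplane(c,M0[1],8))[:2]; al=b/np.linalg.norm(b); ac=np.array([-al[1],al[0]])
D=_
for j in(1,2,3,4):
    m=onplane(c,M0[j],8); q=proj(c,np.array([m[0],m[1],8+HT[j]]))
    # cap top: pixels with depth near the cap top height
    r0,c0=int(q[1]),int(q[0]); pts=[]
    for v in range(r0-16,r0+17):
        for u in range(c0-16,c0+17):
            if D[v,u]<=0: continue
            o,w=ray(c,(u,v)); P=o+w*D[v,u]
            if abs(P[2]-8-HT[j])<6: pts.append((u,v))
    ce=np.mean(pts,0); P=onplane(c,ce,8+HT[j]); e=P[:2]-m[:2]
    print(j,len(pts),"exp n",round(np.pi*(({1:13,2:15.5,3:19,4:24}[j])*456/1300)**2),ce.round(1),P.round(1),"along",(e@al).round(1),"across",(e@ac).round(1))
i0=cv2.imread('pics/top0.png')
for n,(x0,y0,x1,y1) in dict(bottle=(165,165,205,195),cup=(438,205,470,232),rack=(425,150,472,183)).items():
    print(n,np.abs(im[y0:y1,x0:x1].astype(int)-i0[y0:y1,x0:x1]).mean().round(1))
cv2.imwrite('pics/crop2.png',cv2.resize(im[130:260,140:480],(780,298),interpolation=cv2.INTER_CUBIC))
E
```

```text
1 184 exp n 65 [290.8 171.3] [633.7  78.4  64. ] along 2.3 across 8.6
2 213 exp n 93 [315.9 178.4] [610.9   1.1  78. ] along -4.7 across -25.5
  return _methods._mean(a, axis=axis, dtype=dtype,
  ret = ret.dtype.type(ret / rcount)
Traceback (most recent call last):
  File "h.py", line 16, in onplane
    o,v=ray(c,uv); return o+v*(z-o[2])/v[2]
        ~~~^^^^^^
  File "h.py", line 13, in ray
    n=cv2.undistortPoints(np.array([[uv]],float),K,d)[0,0]
      ~~~~~~~~~~~~~~~~~~~^^^^^^^^^^^^^^^^^^^^^^^^^^^^
cv2.error: OpenCV(4.12.0) /io/opencv/modules/calib3d/src/undistort.dispatch.cpp:538: error: (-215:Assertion failed) npoints >= 0 && src.isContinuous() && (depth == CV_32F || depth == CV_64F) in function 'undistortPoints'
```

That was a bug in my script: the scene depth overwrote the top depth. I'll redo it.

```bash
python3 - <<'E'
from h import *
M0={4:(366.5,166.7),3:(341.6,170.0),2:(316.6,173.4),1:(291.6,176.8)}
im,D=arm.get_image('top'); c=cam('top')
b=np.array(onplane(c,M0[4],8)-onplane(c,M0[1],8))[:2]; al=b/np.linalg.norm(b); ac=np.array([-al[1],al[0]])
for j in(1,2,3,4):
    m=onplane(c,M0[j],8); q=proj(c,np.array([m[0],m[1],8+HT[j]]))
    r0,c0=int(q[1]),int(q[0]); pts=[]
    for v in range(r0-16,r0+17):
        for u in range(c0-16,c0+17):
            if D[v,u]<=0: continue
            o,w=ray(c,(u,v)); P=o+w*D[v,u]
            if abs(P[2]-8-HT[j])<6: pts.append((u,v))
    ce=np.mean(pts,0); P=onplane(c,ce,8+HT[j]); e=P[:2]-m[:2]
    print(j,len(pts),"exp n",round(np.pi*(({1:13,2:15.5,3:19,4:24}[j])*456/1300)**2),ce.round(1),P.round(1),"along",(e@al).round(1),"across",(e@ac).round(1))
i0=cv2.imread('pics/top0.png')
for n,(x0,y0,x1,y1) in dict(bottle=(165,165,205,195),cup=(438,205,470,232),rack=(425,150,472,183)).items():
    print(n,np.abs(im[y0:y1,x0:x1].astype(int)-i0[y0:y1,x0:x1]).mean().round(1))
cv2.imwrite('pics/crop2.png',cv2.resize(im[130:260,140:480],(780,298),interpolation=cv2.INTER_CUBIC))
st=arm.read_state(); print(st['contact_force'],np.abs(st['joint_vel']).max())
E
```

```text
1 59 exp n 65 [290.1 174. ] [625.4  80.5  64. ] along -1.0 across 0.7
2 87 exp n 93 [316.2 169.9] [636.9   0.7  78. ] along -0.5 across 0.2
3 125 exp n 140 [342.6 165. ] [649.7 -78.2  96. ] along -0.8 across 1.1
4 193 exp n 223 [370.8 160. ] [ 661.8 -159.7  118. ] along 1.8 across 1.2
bottle 9.8
cup 14.7
rack 12.2
[-0.80691123 -0.01310984  1.3808862 ] 0.004735315447226869
```

```bash
ls pics/crop2.png
```

```text
pics/crop2.png
```

View pics/crop2.png

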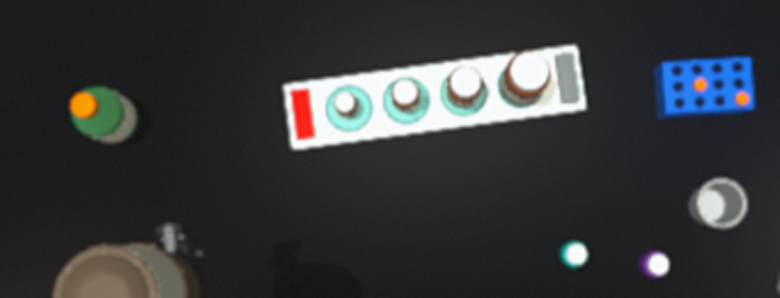

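All four jars are within about 2 mm of their marks. The bottle, cup and rack are at the same pixels as at the start, and nothing touches the robot. I'll hand in.

```bash
python3 -c "
from bench import arm
print(arm.job_done(), arm.read_state()['clock'])"
```

```text
the job is handed in; nothing more can be done
the job is handed in; nothing more can be done
```

All four jars stand upright on the marks of the rest in size order, smallest beside the red block. I handed the job in at about 29 s of the 104 s allowed. I placed jar_4 first, then jar_1, jar_3 and jar_2. Each was lowered until the wrist force showed contact before I opened the fingers.

**Placing:** in the last top view each jar is within about 2 mm of its mark's centre, both along and across the rest. The limit is 12 mm.

**Bystanders:** I compared the bottle, cup and tube rack with the first top view by eye, and they are at the same pixels. The pixel-difference check on them was not a clean pass. It gave mean differences of 10 to 15 grey levels, which I put down to noise and changed lighting, though I did not confirm that. The purple and turquoise look-alikes still stand in place.

**Robot:** it was at rest and clear of everything at hand-in, with a wrist force reading of about 1.5 N, close to its noise.

**Disagreements:** the first run of the final measurement failed on a bug in my script (wrong depth image), and the re-run gave the figures above. The cameras differed from each other by 2 to 4 mm on jar and mark positions, in line with their stated accuracy of about 2 mm.

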